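Vent a pressure filter and back off its knurled ring

ROBOT

A 7-joint arm with a two-finger parallel gripper is mounted at the origin on the work surface; the furniture and walls round the work are solid. World frame = base frame: x ahead of the robot, y to its left, z up, the work surface at z = 0. Lengths are in m, angles in rad, forces in N, time in s.
With the tool pointing down it reaches from about 0.35 to 0.9 m from the base axis. Payload 7.2 kg.
Tool frame: the origin (TCP) lies midway between the tips of the shut fingers; the grasp point (between the pads) lies 19 mm behind it; z points along the fingers, x is the direction in which the jaws open and shut, and the axes are right-handed (so a half turn about z gives the same grasp; the last joint's range is limited). The gripper opens to 85 mm and grips with 20 to 120 N. Pads are 22 mm wide; open, the fingers measure 114 mm over their backs; the gripper's body (76 mm by 85 mm) begins 54 mm behind the grasp point. The pads swing forward as they close: fully open they stand 13 mm farther back than shut.
Start: joints at [1.058, 0.411, -0.013, 1.596, 0.006, 1.134, -0.082], TCP at [0.269, -0.564, 0.231] pointing down, gripper open.
Joint ranges: [-2.95, 2.95], [-0.29, 1.99], [-1.47, 1.44], [0.14, 2.54], [-1.03, 4.17], [0.13, 1.85], [-2.86, 2.86]. Speed limits (rad/s): [2.39, 2.39, 3.01, 3.01, 3.14, 3.14, 3.14].

INTERFACE

Orientations are given as a rotation vector (axis times angle).
In Python, from workcell import * gives the robot as it stands. The module is installed in compiled form; this text tells all that it offers.
- The arm moves only by the tool move_arm, never from a script. Its argument "targets" is one flat list of numbers, 4 for each row, row after row: the shift along the world's x, y, z in m, then the turn about the world's z in degrees. A call has exactly 10 rows; each row is the pose to reach, as a shift and turn from the pose commanded when the call began; what a row does not reach only later rows make up. A row lasts 1/10 s, in which the tool goes at most 50 mm and 8.59 degrees, less where a joint would pass 70% of its speed; a pose out of reach is approached as far as the arm can. A call with a gripper value outside its range is refused whole. "fingers" is the closure, from 0 (fully open) to 1 (shut), set as the call begins (left out, the last holds). The fingers move at their own pace and stop on an object; the grip force is fixed at half the most. Time passes only in rows, so rows that repeat a pose let the fingers close, or fill a call up. It gives the time, the measured TCP pose, the force and the opening at its end, in the units of the state.
- observe(): the state, without advancing time (a new reading comes with each control period).
- snapshot(name): name is "side" or "top"; returns a dict with "image" (400x640x3 uint8, red, green, blue), "range_z" (400x640 float32, m along the optical axis (not along the pixel's ray), 0 where there is no reading), "fx", "fy", "cx", "cy" (pixels), "view" (4x4, takes a point from world to camera coordinates). Camera axes: x right, y down, z forward; pixel columns grow to the right and rows downward; lengths in m; the calibration is good to about 2 mm. A picture is of the moment at which its call begins.
- hand_in(): hands the job in, once; it reports no verdict.
Trained networks look in a picture, given as the dict that the camera call returned (one of the last four; its "shot" number tells which), for a name from the list of things; names that differ only in an ending like _2 or _b are one class to them, and where a whole thing is asked for, a point or a joint stands for the part that bears it (a point fixed in the world has none). Each returns a list of dicts, best first, with "score" (0 to 1); they miss things now and then, are a little off and sometimes report something else, mostly with a low value. They report only what shows in the picture. A call takes as long as a camera call.
- recognise(picture, target): "at" ([x, y, z] in m, in world coordinates, good to about 4 mm: the middle of the surface that is visible of it).
- outline_of(picture, target): "region" (400x640 bool, what is visible of it).
- spot_point(picture, target): "at" ([x, y, z] in m, in world coordinates, good to about 4 mm: a listed point, or the origin of a listed thing).
The state is a dict: "time": time; "joint_pos": joint angles; "qd": joint speeds; "joint_torque": joint torques, N m; "position": TCP position; "orientation": TCP orientation; "contact_force": force on the tool from outside, world axes, zero at the start; "torque": the same for the moment, N m; "gripper_width": finger opening in m.
Only numpy, scipy, OpenCV 4.12 (cv2) and the standard library are available. Lean on these libraries where they do the work, as an engineer would, in place of code of your own. Each camera call takes 0.05 s, during which the arm holds its last target. There are 200 camera calls.

TASK

Two pressure filter holders stand on the bench; loosen the one with the blue ring. First press the red vent button in the middle of its lid fully down with a fingertip and let it come up again, then roll a fingertip round its knurled rim, anticlockwise seen from above, until the white mark on the ring has come to the yellow pointer for the second time, and stop there with the mark at the pointer. Nothing needs gripping: leave the filter with the black ring and the other things on the bench as they stand.

Things in the scene. Friction and masses are not known exactly. Their poses are not given: they have to be found in the camera images.
- blue_filter: pressure filter holder with the blue ring: a steel pot on three short legs, fixed to the worktop, about 100 mm wide and 160 mm high, upright. Origin on its axis at the worktop; its own -x axis points at the yellow pointer, +x at a short outlet spigot (reaches 64 mm from the axis, below z = 95 mm)
- blue_axis (a point): point on the turning axis of the blue ring at mid height of its fluted rim (123.5 mm above the worktop). The rim is 97 mm across over its 32 upright flutes (2 mm deep) and stands from 111 to 136 mm above the worktop, free all round; the ring's top is flat at 136 mm, a thin lid inside it at 138 mm
- blue_mark (a point): the white mark on the top outer edge of the blue ring, 44 mm from the axis, 136 mm above the worktop; it goes round with the ring (a white stripe 9 mm wide on the top and down the rim)
- blue_pointer (a point): outer end of the yellow pointer of the holder with the blue ring: a fixed tab 10 mm wide on the pot's flange, below the ring, ending 66 to 69 mm from the axis; top at z = 109 mm
- blue_vent_top (a point): centre of the top of the red vent button (20 mm across) in the middle of the lid of the holder with the blue ring; moves down with the button
- black_filter: pressure filter holder with the black ring: a steel pot on three short legs, fixed to the worktop, about 100 mm wide and 160 mm high, upright. Origin on its axis at the worktop; its own -x axis points at the yellow pointer, +x at a short outlet spigot (reaches 64 mm from the axis, below z = 95 mm)
- black_axis (a point): point on the turning axis of the black ring at mid height of its fluted rim (123.5 mm above the worktop). The rim is 97 mm across over its 32 upright flutes (2 mm deep) and stands from 111 to 136 mm above the worktop, free all round; the ring's top is flat at 136 mm, a thin lid inside it at 138 mm
- black_mark (a point): the white mark on the top outer edge of the black ring, 44 mm from the axis, 136 mm above the worktop; it goes round with the ring (a white stripe 9 mm wide on the top and down the rim)
- black_pointer (a point): outer end of the yellow pointer of the holder with the black ring: a fixed tab 10 mm wide on the pot's flange, below the ring, ending 66 to 69 mm from the axis; top at z = 109 mm
- black_vent_top (a point): centre of the top of the red vent button (20 mm across) in the middle of the lid of the holder with the black ring; moves down with the button
- blue_ring (a joint): angle of the blue knurled ring, rad: 0 is fully tight (a hard stop) with the white mark over the pointer; grows as it is loosened, anticlockwise seen from above; the mark is over the pointer again at 2 pi and at 4 pi. Starts 0.6 to 2.6, goes to 18. It does not rise as it turns. About 0.05 N m of friction (1 N at the rim) keeps it where it is left; a finger pressed on the rim with 3 to 10 N carries it along
- black_ring (a joint): angle of the black ring, same build and meaning; to be left alone
- blue_vent (a joint): travel of the blue filter's red vent button, m: 0 out, 0.005 fully down; a spring needs 5 N for that and sends it back when let go
- black_vent (a joint): travel of the black filter's red vent button; to be left alone
- bottle: amber bottle with black cap, 55 mm wide, 115 mm high, loose; origin at the centre of its underside
- beaker: plastic beaker, 61 x 64 x 72 mm, loose; origin at the centre of its underside
- vial_a: small vial with black cap, 23 mm wide, 59 mm high, loose; origin under its centre
- vial_b: second such vial, loose; origin under its centre
- bulb: blue rubber pipette bulb, 68 x 56 x 56 mm, loose; origin under its centre

How it is judged:
By the outcome, as a careful person would: the job done as asked, in the order asked, and still so for the second after the job is handed in, with the robot touching nothing.
It also fails if it takes over 72 s, if anything falls off the work surface, if the arm or the gripper's body presses on something with over 40 N, if the wrist force passes 120 N, or if a joint passes its speed limit or range.

## Working session

There is one attempt and no reset: what is moved stays moved. The work goes in short steps, Python scripts to look and compute and a tool call to move; the robot and the scene stay as the last step left them, time stands still between calls to the robot, and variables do not carry over. Pictures are saved under pics/ and viewed, about 8 in all and at most 12, crops included, and the job is handed in when it is done.

Besides the shell and the picture viewer there is one more tool, called after "Request:" as name(argument=value, ...) on one line, values as JSON. move_arm: Moves the arm, as the interface text tells. Its arguments: {"type":"object","properties":{"targets":{"type":"array"},"fingers":{"type":"number"}},"required":["targets"]}

```bash
mkdir -p pics
cat > h.py <<'E'
from workcell import *
import numpy as np, cv2
np.set_printoptions(precision=4,suppress=True)
def save(p,n): cv2.imwrite('pics/'+n+'.png',p['image'][:,:,::-1])
def px(p,w):
    c=p['view']@np.r_[w,1]; return np.array([p['fx']*c[0]/c[2]+p['cx'],p['fy']*c[1]/c[2]+p['cy']])
E
python3 - <<'E'
from h import *
o=observe(); print(o)
for n in ('top','side'):
    p=snapshot(n); save(p,n+'0')
    for t in ['blue_filter','blue_axis','blue_mark','blue_pointer','blue_vent_top','black_axis','black_filter','bottle','beaker','vial_a','bulb']:
        r=spot_point(p,t); print(n,t,[(np.array(q['at']).round(4).tolist(),round(q['score'],2),px(p,q['at']).round().tolist()) for q in r[:3]])
E
cd pics; python3 -c "
import cv2,numpy as np
cv2.imwrite('both0.png',cv2.resize(np.vstack([cv2.imread('top0.png'),cv2.imread('side0.png')]),(480,600)))"
```

```text
{'time': 0.0, 'joint_pos': array([ 1.0578,  0.4119, -0.0127,  1.5971,  0.0056,  1.1343, -0.0822]), 'qd': array([-0.0008,  0.0001,  0.0017,  0.0004,  0.0016, -0.0003, -0.0004]), 'joint_torque': array([ -0.0017, -60.0623,   0.6812, -29.9403,   0.0137,   0.0108,
        -0.    ]), 'position': array([ 0.2687, -0.5637,  0.2304]), 'orientation': array([-2.656 ,  1.6763,  0.0023]), 'contact_force': array([-0.045 ,  0.0267, -0.3645]), 'torque': array([-0.0133,  0.0388, -0.0136]), 'gripper_width': 0.08525712736756282}
top blue_filter [([0.568, 0.0217, 0.0034], 0.77, [313.0, 192.0])]
top blue_axis [([0.5658, 0.0182, 0.1213], 0.94, [313.0, 187.0]), ([0.6723, -0.1398, -0.0011], 0.47, [363.0, 159.0])]
top blue_mark [([0.5606, -0.0218, 0.1397], 0.96, [327.0, 187.0]), ([0.3934, -0.0214, -0.0007], 0.73, [327.0, 248.0])]
top blue_pointer [([0.5161, 0.0596, 0.1126], 0.55, [299.0, 204.0])]
top blue_vent_top [([0.5599, 0.0168, 0.1615], 0.6, [313.0, 186.0]), ([0.44, -0.2339, 0.1227], 0.32, [403.0, 229.0])]
top black_axis [([0.4386, -0.2338, 0.1205], 0.76, [403.0, 230.0])]
top black_filter [([0.4413, -0.2
[... 767 characters left out ...]
232, 0.1238], 0.46, [298.0, 245.0]), ([0.3782, -0.2567, 0.1078], 0.44, [272.0, 258.0])]
side blue_vent_top [([0.5681, 0.021, 0.1588], 0.48, [343.0, 186.0])]
side black_axis [([0.4379, -0.2353, 0.1261], 0.79, [297.0, 245.0]), ([0.5543, -0.0207, 0.1343], 0.51, [340.0, 201.0]), ([0.4396, -0.2331, 0.0003], 0.51, [300.0, 288.0])]
side black_filter [([0.4375, -0.233, -0.0012], 0.88, [299.0, 288.0])]
side bottle [([0.4019, 0.1577, -0.0001], 0.78, [290.0, 215.0]), ([0.4161, -0.2737, 0.1404], 0.66, [287.0, 249.0])]
side beaker [([0.3985, -0.0179, -0.0024], 0.74, [287.0, 243.0])]
side vial_a []
side bulb [([0.516, 0.055, 0.1078], 0.68, [325.0, 198.0]), ([0.3637, 0.2745, 0.0015], 0.42, [280.0, 199.0])]
```

View pics/both0.png

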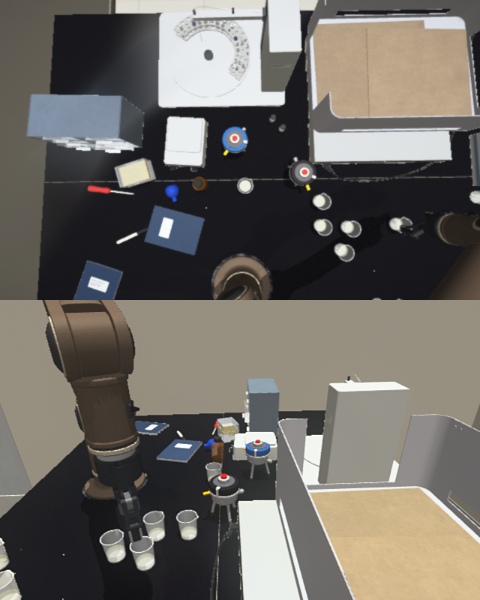

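Run:
```python
from h import *
acc={}
for i in range(3):
  for n in ('top','side'):
    p=snapshot(n)
    for t in ['blue_filter','blue_axis','blue_mark','blue_pointer','blue_vent_top']:
        for q in spot_point(p,t)[:1]: acc.setdefault(t,[]).append(q['at'])
    if i==0:
        r=outline_of(p,'blue_ring')
        # points from depth within ring-top heights
        v,u=np.mgrid[0:400,0:640]; z=p['range_z']
        P=np.stack([(u-p['cx'])/p['fx']*z,(v-p['cy'])/p['fy']*z,z,np.ones_like(z)],-1)@np.linalg.inv(p['view']).T
        m=(z>0)&(np.hypot(P[...,0]-.566,P[...,1]-.02)<.07)
        for lo,hi in ((.132,.1365+.006),(.15,.17)):
            k=m&(P[...,2]>lo)&(P[...,2]<hi); Q=P[k][:,:3]
            if len(Q)>4: print(n,lo,len(Q),Q.mean(0),cv2.minEnclosingCircle(Q[:,:2].astype(np.float32)))
        print(np.linalg.inv(p['view'])[:3,3])
for t,a in acc.items():
    print(t,np.median(a,0),np.std(a,0),len(a))
```

```text
top 0.132 717 [0.5654 0.0177 0.1381] ((0.5665872097015381, 0.01776411011815071), 0.048249080777168274)
top 0.15 110 [0.5658 0.0181 0.1548] ((0.5658140778541565, 0.017637724056839943), 0.017497524619102478)
[ 0.3803 -0.0036  1.2292]
side 0.132 316 [0.5664 0.0045 0.1373] ((0.5669283866882324, 0.016429807990789413), 0.04786299914121628)
side 0.15 52 [0.5664 0.0132 0.1545] ((0.5640520453453064, 0.014544582925736904), 0.01753322035074234)
[ 0.4682 -1.0332  0.6314]
blue_filter [0.5672 0.0183 0.0025] [0.0015 0.001  0.0007] 5
blue_axis [0.5681 0.019  0.1212] [0.002  0.0019 0.0018] 6
blue_mark [ 0.5573 -0.0222  0.1375] [0.0037 0.0016 0.0028] 6
blue_pointer [0.5143 0.056  0.1082] [0.0016 0.0036 0.0022] 5
blue_vent_top [0.5665 0.0189 0.1588] [0.002  0.0007 0.0017] 6
```

The top view shows the blue-ring holder at about px (313,187) at full scale and the black one at about (403,230). The networks agree with this, and the depth circle fits give the blue axis as (0.567, 0.018). The mark sits about 112° anticlockwise of the pointer, so roughly 608° remain. Next I'll check the height of the surroundings.

Run:
```python
from h import *
H={}
for n in ('top','side'):
    p=snapshot(n); v,u=np.mgrid[0:400,0:640]; z=p['range_z']
    P=(np.stack([(u-p['cx'])/p['fx']*z,(v-p['cy'])/p['fy']*z,z,np.ones_like(z)],-1)@np.linalg.inv(p['view']).T)[z>0][:,:3]
    for q in P:
        k=(int(np.floor(q[0]/.04)),int(np.floor(q[1]/.04)))
        H[k]=max(H.get(k,0),q[2])
print('cols y',[round(j*.04,2) for j in range(6,-16,-1)])
for i in range(20,4,-1): print('%.2f'%(i*.04),' '.join('%4d'%(1000*H.get((i,j),-.001)) for j in range(6,-16,-1)))
```

```text
cols y [0.24, 0.2, 0.16, 0.12, 0.08, 0.04, 0.0, -0.04, -0.08, -0.12, -0.16, -0.2, -0.24, -0.28, -0.32, -0.36, -0.4, -0.44, -0.48, -0.52, -0.56, -0.6]
0.80   52   55   55   56   54   55  101  103   39  404  404  404    8  145  143  134  134  135  134  137  140  140
0.76   39   53   55   55   56   54   54   39   39  403  405  404    8  149  143  134  134  134  133  137  137  138
0.72   38   39   40   49   52   40   38   42   39   39   39   38    9  147  141  135  135  134  134  137  138  137
0.68    7   10    8    8    9    8    9    6    9    6    6    9    7  147  143  133  133  132  134  139  137  138
0.64   89   89   88   88   10    8    7    8    8    8   65    7    8  355  353  131  135  133  133  137  137  138
0.60   88   90   89   89    9  137  141  140    8    6    6   66   11  356  355  125  126  126  126  126  126  125
0.56   90   89   88   89    7  142  164  143    6    7    8    7    8    8  357  356  357  356  356  356  355  354
0.52   89   88   89   88    7  143  161  145    7    8    7    8    7    8  104  104  103  103  103  103  105  106
0.48   78   77   80   76    6 
[... 189 characters left out ...]
   96   93
0.40   39    8  119  120    6    8   76   74   77    7    7  141  163  164  136    8   45   20   13   12   13   13
0.36   61    8  119  119    9    7   76   77   77    7    8    9  143  142   69   71    7    7    6    8    9    7
0.32   50    8    7    7    7    9    8    8    6    6    8    6    8    7   77   78    6    7    8    7  607  619
0.28   18   17    6    8    7    6    8    7    9    8    9    8    7    9   78   77    7    7    7  597  640  627
0.24   20   19   20   19    7   10    7    9    9    9    7    8    7    7   77   78    7  665  661  640  641  636
0.20   20   20   20   16    9    7    7    7    7    6    7    6    6    6   78  686  707  705  608  353  641  641
```

Request:
move_arm(targets=[0,0,0.02,0,0,0,0.04,0,0,0,0.06,0,0,0,0.08,0,0,0,0.08,0,0,0,0.08,0,0,0,0.08,0,0,0,0.08,0,0,0,0.08,0,0,0,0.08,0], fingers=1)

```text
time: 4.2
position: [0.2688, -0.5641, 0.3108]
orientation: [-2.656, 1.677, 0.001]
contact_force: [-0.7, -0.0, 0.3]
gripper_width: -0.0001
```

The wall at x > 0.52, y < -0.28 stands 0.36 m high, so I'll go in on its robot side.

Request:
move_arm(targets=[0.02,0.045,0,-8,0.04,0.09,0,-16,0.06,0.135,0,-24,0.08,0.18,0,-32,0.1,0.225,0,-40,0.12,0.27,0,-48,0.14,0.315,0,-56,0.165,0.355,0,-64,0.19,0.395,0,-72,0.215,0.435,0,-80])

```text
time: 5.2
position: [0.4686, -0.1544, 0.3116]
orientation: [-1.049, 2.961, -0.001]
contact_force: [0.8, 0.6, 0.2]
gripper_width: 0.0003
```

Request:
move_arm(targets=[0.02,0.035,0,0,0.04,0.07,-0.01,0,0.06,0.105,-0.03,0,0.083,0.147,-0.05,0,0.083,0.147,-0.08,0,0.083,0.147,-0.11,0,0.083,0.147,-0.12,0,0.083,0.147,-0.12,0,0.083,0.147,-0.12,0,0.083,0.147,-0.12,0])

```text
time: 6.2
position: [0.552, -0.0092, 0.193]
orientation: [-1.056, 2.956, -0.002]
contact_force: [0.4, 0.5, 0.8]
gripper_width: 0.0002
```

Run:
```python
from h import *
o=observe(); print(o['position'],o['joint_pos'],o['contact_force'])
```

```text
[ 0.552  -0.0092  0.193 ] [ 0.1543  0.3412 -0.2839  1.8083  0.1118  1.005  -2.6297] [0.3765 0.5044 0.8318]
```

Request:
move_arm(targets=[0.015,0.027,0,0,0.015,0.027,-0.015,0,0.015,0.027,-0.025,0,0.015,0.027,-0.03,0,0.015,0.027,-0.034,0,0.015,0.027,-0.037,0,0.015,0.027,-0.039,0,0.015,0.027,-0.041,0,0.015,0.027,-0.042,0,0.015,0.027,-0.042,0])

```text
time: 7.2
position: [0.5661, 0.0173, 0.1532]
orientation: [-1.056, 2.958, -0.003]
contact_force: [-12.9, -3.2, 32.0]
gripper_width: -0.0003
```

Button bottomed: z 0.1532 with 32 N. Now release it and move out beside the rim.

Request:
move_arm(targets=[0,0,0.01,0,0,0,0.03,0,0,0,0.045,0,0.024,-0.028,0.045,0,0.048,-0.057,0.045,0,0.048,-0.057,0.02,0,0.048,-0.057,-0.01,0,0.048,-0.057,-0.033,0,0.048,-0.057,-0.033,0,0.048,-0.057,-0.033,0])

```text
time: 8.2
position: [0.6142, -0.0389, 0.1167]
orientation: [1.057, -2.958, -0.0]
contact_force: [1.1, 0.1, -0.0]
gripper_width: 0.0001
```

Run:
```python
from h import *
o=observe(); print(o['position'],o['joint_pos'],o['contact_force'])
for n in('top','side'):
    p=snapshot(n);save(p,n+'1')
    for t in ['blue_vent_top','blue_mark']: print(n,t,[(np.array(q['at']),q['score']) for q in spot_point(p,t)[:1]])
    c=px(p,[.567,.018,.13]).astype(int); im=p['image'][c[1]-45:c[1]+45,c[0]-60:c[0]+60,::-1]
    cv2.imwrite(f'pics/c1{n}.png',cv2.resize(im,(600,450),interpolation=cv2.INTER_CUBIC))
cv2.imwrite('pics/c1.png',cv2.resize(np.vstack([cv2.imread('pics/c1top.png'),cv2.imread('pics/c1side.png')]),(400,600)))
```

```text
[ 0.6142 -0.0389  0.1167] [ 0.1653  0.5246 -0.2494  1.7227  0.1567  0.9139 -2.603 ] [ 1.0988  0.0709 -0.0199]
top blue_vent_top [(array([0.5663, 0.0192, 0.1588]), 0.6)]
top blue_mark [(array([ 0.559 , -0.0244,  0.1402]), 0.85)]
side blue_vent_top [(array([0.5692, 0.0182, 0.1566]), 0.56)]
side blue_mark [(array([ 0.5541, -0.0202,  0.1342]), 0.7)]
```

View pics/c1.png

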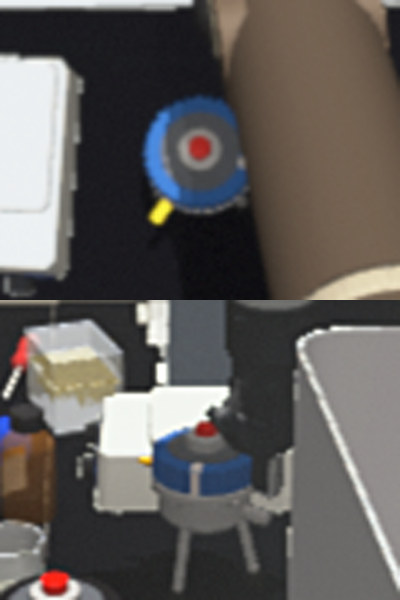

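The vent is up again (red top at about 158 mm) and the ring hasn't moved: the white stripe is at about (195,478) in the side crop and the yellow tab is on the left. Now approach the rim.

Request:
move_arm(targets=[-0.002,0.0025,0,0,-0.004,0.005,0,0,-0.006,0.0075,0,0,-0.0077,0.0092,0,0,-0.0083,0.01,0,0,-0.0088,0.0106,0,0,-0.0092,0.011,0,0,-0.0095,0.0114,0,0,-0.0095,0.0114,0,0,-0.0095,0.0114,0,0])

```text
time: 9.5
position: [0.6046, -0.0277, 0.1163]
orientation: [1.057, -2.958, 0.0]
contact_force: [1.0, -0.8, 0.4]
gripper_width: 0.0001
```

Request:
move_arm(targets=[-0.0003,0.0004,0,0,-0.0006,0.0008,0,0,-0.0009,0.0012,0,0,-0.0012,0.0016,0,0,-0.0012,0.0016,0,0,-0.0012,0.0016,0,0,-0.0012,0.0016,0,0,-0.0012,0.0016,0,0,-0.0012,0.0016,0,0,-0.0012,0.0016,0,0])

```text
time: 10.5
position: [0.6044, -0.0276, 0.1164]
orientation: [-1.055, 2.958, -0.004]
contact_force: [5.4, -5.7, -3.0]
gripper_width: -0.0002
```

Contact: about 8 N radial at r ≈ 59 mm, with the command about 1.7 mm further in (≈5 N/mm). Next, a helper for the orbit deltas.

```bash
cat > orb.py <<'E'
import sys,numpy as np
def tab(p0,step,R=.0572,n=10,R1=None):
    R1=R1 or R; a=np.radians(p0); out=[]
    for i in range(1,n+1):
        b=np.radians(p0+step*i); r=R+(R1-R)*min(1,i/3)
        out+=[round(r*np.cos(b)-R*np.cos(a),4),round(r*np.sin(b)-R*np.sin(a),4),0,round(step*i,1)]
    return out
if __name__=='__main__':
    p0=float(sys.argv[1]);st=float(sys.argv[2]);k=int(sys.argv[3])
    for j in range(k): print(p0+10*st*j,tab(p0+10*st*j,st))
E
python3 orb.py -50 6 5
```

```text
-50.0 [np.float64(0.0044), np.float64(0.0041), 0, 6.0, np.float64(0.0083), np.float64(0.0086), 0, 12.0, np.float64(0.0117), np.float64(0.0135), 0, 18.0, np.float64(0.0146), np.float64(0.0187), 0, 24.0, np.float64(0.017), np.float64(0.0243), 0, 30.0, np.float64(0.0187), np.float64(0.03), 0, 36.0, np.float64(0.0199), np.float64(0.0359), 0, 42.0, np.float64(0.0204), np.float64(0.0418), 0, 48.0, np.float64(0.0203), np.float64(0.0478), 0, 54.0, np.float64(0.0196), np.float64(0.0538), 0, 60.0]
10.0 [np.float64(-0.0013), np.float64(0.0058), 0, 6.0, np.float64(-0.0033), np.float64(0.0115), 0, 12.0, np.float64(-0.0058), np.float64(0.0169), 0, 18.0, np.float64(-0.0089), np.float64(0.0221), 0, 24.0, np.float64(-0.0125), np.float64(0.0268), 0, 30.0, np.float64(-0.0166), np.float64(0.0312), 0, 36.0, np.float64(-0.0211), np.float64(0.0351), 0, 42.0, np.float64(-0.026), np.float64(0.0386), 0, 48.0, np.float64(-0.0313), np.float64(0.0415), 0, 54.0, np.float64(-0.0368), np.float64(0.0438), 0, 60.0]
70.0 [np.float64(-0.0057), np.float64(0.0018), 0, 6.0, np.float64(-0.0116), np.float64(0.0029), 0, 12.0
[... 722 characters left out ...]
64(-0.0199), np.float64(-0.0359), 0, 42.0, np.float64(-0.0204), np.float64(-0.0418), 0, 48.0, np.float64(-0.0203), np.float64(-0.0478), 0, 54.0, np.float64(-0.0196), np.float64(-0.0538), 0, 60.0]
190.0 [np.float64(0.0013), np.float64(-0.0058), 0, 6.0, np.float64(0.0033), np.float64(-0.0115), 0, 12.0, np.float64(0.0058), np.float64(-0.0169), 0, 18.0, np.float64(0.0089), np.float64(-0.0221), 0, 24.0, np.float64(0.0125), np.float64(-0.0268), 0, 30.0, np.float64(0.0166), np.float64(-0.0312), 0, 36.0, np.float64(0.0211), np.float64(-0.0351), 0, 42.0, np.float64(0.026), np.float64(-0.0386), 0, 48.0, np.float64(0.0313), np.float64(-0.0415), 0, 54.0, np.float64(0.0368), np.float64(-0.0438), 0, 60.0]
```

Request:
move_arm(targets=[0.0044,0.0041,0,6,0.0083,0.0086,0,12,0.0117,0.0135,0,18,0.0146,0.0187,0,24,0.017,0.0243,0,30,0.0187,0.03,0,36,0.0199,0.0359,0,42,0.0204,0.0418,0,48,0.0203,0.0478,0,54,0.0196,0.0538,0,60])

```text
time: 11.5
position: [0.6264, 0.028, 0.1167]
orientation: [-2.394, 2.025, -0.007]
contact_force: [12.9, 0.4, -9.6]
gripper_width: -0.0
```

Run:
```python
from h import *
o=observe(); print(o['position'],o['joint_pos'],o['contact_force'])
for n in('top','side'):
    p=snapshot(n)
    for t in ['blue_mark']:
      for q in spot_point(p,t)[:2]:
        d=np.array(q['at'])-[.567,.018,0];print(n,q['at'],np.degrees(np.arctan2(d[1],d[0])),np.hypot(*d[:2]),q['score'])
    print(observe()['contact_force'],observe()['position'])
```

```text
[0.6264 0.028  0.1167] [ 0.2331  0.5782 -0.5036  1.6861  0.3292  0.9551 -1.7963] [12.888   0.4016 -9.6075]
top [0.5698, 0.019, 0.0042] 19.653824058053164 0.0029732137494637247 0.48
[12.3178  1.8175 -7.7819] [0.6262 0.0296 0.1167]
side [0.6021, -0.009, 0.134] -37.568592028827474 0.04428329256051317 0.62
[12.4781  3.1502 -9.8968] [0.6262 0.0295 0.1167]
```

Works: the mark went from about -103° to -38° over the 60° stroke. I'll ease off 0.8 mm along +x.

Request:
move_arm(targets=[-0.0005,0.0058,0,6,-0.0025,0.0115,0,12,-0.005,0.0169,0,18,-0.0081,0.0221,0,24,-0.0117,0.0268,0,30,-0.0158,0.0312,0,36,-0.0203,0.0351,0,42,-0.0252,0.0386,0,48,-0.0305,0.0415,0,54,-0.036,0.0438,0,60])

```text
time: 12.7
position: [0.5874, 0.075, 0.1166]
orientation: [-3.088, 0.553, -0.002]
contact_force: [3.1, 6.5, -3.7]
gripper_width: -0.0003
```

Good force (7 N). Continue 70→130°.

Request:
move_arm(targets=[-0.0057,0.0018,0,6,-0.0116,0.0029,0,12,-0.0176,0.0034,0,18,-0.0236,0.0033,0,24,-0.0295,0.0026,0,30,-0.0353,0.0012,0,36,-0.041,-0.0007,0,42,-0.0464,-0.0032,0,48,-0.0515,-0.0063,0,54,-0.0563,-0.0099,0,60])

```text
time: 13.7
position: [0.5294, 0.0639, 0.1164]
orientation: [-2.952, -1.066, 0.0]
contact_force: [-2.1, 3.8, 0.3]
gripper_width: -0.0004
```

Request:
move_arm(targets=[-0.0042,-0.0043,0,6,-0.008,-0.009,0,12,-0.0114,-0.0139,0,18,-0.0143,-0.019,0,24,-0.0166,-0.0245,0,30,-0.0183,-0.0301,0,36,-0.0194,-0.036,0,42,-0.0199,-0.0419,0,48,-0.0198,-0.0478,0,54,-0.0191,-0.0538,0,60])

```text
time: 14.7
position: [0.5097, 0.0084, 0.1163]
orientation: [-2.025, -2.399, 0.003]
contact_force: [-4.9, 0.7, 3.3]
gripper_width: -0.0001
```

```bash
cat > mk.py <<'E'
from h import *
o=observe(); print(o['time'],o['position'],o['joint_pos'],o['contact_force'])
for n in('top','side'):
    p=snapshot(n);save(p,n+'L')
    for q in spot_point(p,'blue_mark')[:2]:
        d=np.array(q['at'])-[.5672,.018,0];print(n,q['at'],np.degrees(np.arctan2(d[1],d[0])),np.hypot(*d[:2]),q['score'])
E
python3 mk.py; python3 orb.py 190 3.5 1
```

```text
14.7 [0.5097 0.0084 0.1163] [ 0.8001  0.7461 -1.2965  1.9376  0.8096  1.123   0.9054] [-4.8542  0.6591  3.2857]
side [0.5348, 0.0484, 0.1385] 136.8240898323761 0.04442881947565115 0.84
190.0 [np.float64(0.0007), np.float64(-0.0034), 0, 3.5, np.float64(0.0016), np.float64(-0.0068), 0, 7.0, np.float64(0.0028), np.float64(-0.0101), 0, 10.5, np.float64(0.0041), np.float64(-0.0133), 0, 14.0, np.float64(0.0056), np.float64(-0.0165), 0, 17.5, np.float64(0.0073), np.float64(-0.0195), 0, 21.0, np.float64(0.0092), np.float64(-0.0225), 0, 24.5, np.float64(0.0113), np.float64(-0.0253), 0, 28.0, np.float64(0.0135), np.float64(-0.028), 0, 31.5, np.float64(0.0159), np.float64(-0.0305), 0, 35.0]
```

The mark is at 137°, so exactly 240° done with no slip. Joint 3 is nearing its limit, so I'll back off, unwind 220° and continue with the other finger face from φ = 150°.

Request:
move_arm(targets=[-0.014,-0.0025,0,0,-0.0276,-0.0049,0,0,-0.03,0.003,0,-8,-0.031,0.011,0,-16,-0.031,0.019,0,-24,-0.03,0.027,0,-32,-0.027,0.035,0,-40,-0.0235,0.043,0,-48,-0.0173,0.0524,0,-56,-0.0173,0.0524,0,-64])

```text
time: 15.9
position: [0.4949, 0.0623, 0.1168]
orientation: [-2.996, -0.943, -0.003]
contact_force: [-0.4, 0.5, -0.3]
gripper_width: -0.0002
```

Request:
move_arm(targets=[0,0,0,-8,0,0,0,-16,0,0,0,-24,0,0,0,-32,0,0,0,-40,0,0,0,-48,0,0,0,-56,0,0,0,-64,0,0,0,-72,0,0,0,-80])

```text
time: 16.9
position: [0.4942, 0.0608, 0.1166]
orientation: [-2.901, 1.205, -0.001]
contact_force: [-0.4, 0.5, 1.0]
gripper_width: 0.0003
```

Request:
move_arm(targets=[0,0,0,-8,0,0,0,-16,0,0,0,-24,0,0,0,-32,0,0,0,-40,0,0,0,-48,0,0,0,-56,0,0,0,-64,0,0,0,-71,0,0,0,-76])

```text
time: 17.9
position: [0.4942, 0.061, 0.1166]
orientation: [-1.545, 2.734, -0.0]
contact_force: [-0.6, -0.6, -0.3]
gripper_width: 0.0002
```

```bash
python3 mk.py
```

```text
17.9 [0.4942 0.061  0.1166] [ 0.1216  0.3705 -0.4179  1.9997  0.204   0.8106 -2.5251] [-0.5666 -0.6441 -0.2793]
top [0.4398, -0.235, -0.0] -116.72787423596213 0.28326623519226574 0.55
side [0.5378, 0.0502, 0.1369] 132.39743779750026 0.04360275220671289 0.66
```

Request:
move_arm(targets=[0.007,-0.0042,0,0,0.014,-0.0085,0,0,0.019,-0.0115,0,0,0.021,-0.0127,0,0,0.022,-0.0133,0,0,0.0227,-0.0138,0,0,0.0232,-0.0141,0,0,0.0232,-0.0141,0,0,0.0232,-0.0141,0,0,0.0232,-0.0141,0,0])

```text
time: 19.1
position: [0.516, 0.047, 0.1161]
orientation: [1.555, -2.727, -0.002]
contact_force: [-5.0, 1.6, 2.3]
gripper_width: 0.0003
```

```bash
sed -i 's/print(p0+10\*st\*j,tab/print(p0+10*st*j,*tab/;s/round(r/float(round(r/' orb.py
cat > orb.py <<'E'
import sys,numpy as np
p0,st,k=map(float,sys.argv[1:4]); R=.0578
P=lambda a:R*np.array([np.cos(np.radians(a)),np.sin(np.radians(a))])
for j in range(int(k)):
    s=p0+10*st*j
    print(s,', '.join('%.4f, %.4f, 0, %g'%(*(P(s+st*i)-P(s)),round(st*i,1)) for i in range(1,11)))
E
python3 orb.py 150 5.5 4; python3 orb.py 10 5.5 3
```

```text
150.0 -0.0025, -0.0049, 0, 5.5, -0.0046, -0.0101, 0, 11, -0.0061, -0.0154, 0, 16.5, -0.0072, -0.0209, 0, 22, -0.0077, -0.0264, 0, 27.5, -0.0077, -0.0319, 0, 33, -0.0071, -0.0374, 0, 38.5, -0.0060, -0.0429, 0, 44, -0.0044, -0.0482, 0, 49.5, -0.0023, -0.0533, 0, 55
205.0 0.0026, -0.0049, 0, 5.5, 0.0056, -0.0095, 0, 11, 0.0091, -0.0139, 0, 16.5, 0.0130, -0.0178, 0, 22, 0.0172, -0.0214, 0, 27.5, 0.0218, -0.0246, 0, 33, 0.0266, -0.0273, 0, 38.5, 0.0317, -0.0295, 0, 44, 0.0369, -0.0313, 0, 49.5, 0.0423, -0.0325, 0, 55
260.0 0.0055, -0.0007, 0, 5.5, 0.0110, -0.0009, 0, 11, 0.0166, -0.0005, 0, 16.5, 0.0221, 0.0004, 0, 22, 0.0274, 0.0018, 0, 27.5, 0.0326, 0.0037, 0, 33, 0.0376, 0.0061, 0, 38.5, 0.0424, 0.0090, 0, 44, 0.0468, 0.0123, 0, 49.5, 0.0509, 0.0161, 0, 55
315.0 0.0037, 0.0041, 0, 5.5, 0.0070, 0.0085, 0, 11, 0.0099, 0.0133, 0, 16.5, 0.0123, 0.0183, 0, 22, 0.0143, 0.0235, 0, 27.5, 0.0157, 0.0289, 0, 33, 0.0166, 0.0343, 0, 38.5, 0.0169, 0.0399, 0, 44, 0.0168, 0.0454, 0, 49.5, 0.0161, 0.0509, 0, 55
10.0 -0.0012, 0.0054, 0, 5.5, -0.0030, 0.0107, 0, 11, -0.0052, 0.0158, 0, 16.5, -0.0079, 0.0206, 0, 22, -0.0111, 0.0251, 0, 27.5, -0.0146, 0.0294, 0, 33, -0.0186, 0.0333, 0, 38.5, -0.0229, 0.0367, 0, 44, -0.0276, 0.0398, 0, 49.5, -0.0325, 0.0423, 0, 55
65.0 -0.0051, 0.0021, 0, 5.5, -0.0104, 0.0037, 0, 11, -0.0159, 0.0048, 0, 16.5, -0.0214, 0.0053, 0, 22, -0.0269, 0.0054, 0, 27.5, -0.0325, 0.0049, 0, 33, -0.0379, 0.0038, 0, 38.5, -0.0432, 0.0023, 0, 44, -0.0484, 0.0002, 0, 49.5, -0.0533, -0.0023, 0, 55
120.0 -0.0047, -0.0030, 0, 5.5, -0.0090, -0.0064, 0, 11, -0.0130, -0.0103, 0, 16.5, -0.0166, -0.0145, 0, 22, -0.0198, -0.0190, 0, 27.5, -0.0226, -0.0238, 0, 33, -0.0249, -0.0289, 0, 38.5, -0.0267, -0.0341, 0, 44, -0.0279, -0.0395, 0, 49.5, -0.0287, -0.0450, 0, 55
```

5 N contact. Drive 150→205, pressing about 0.3 mm more (x +0.0003).

Request:
move_arm(targets=[-0.0022,-0.0049,0,5.5,-0.0043,-0.0101,0,11,-0.0058,-0.0154,0,16.5,-0.0069,-0.0209,0,22,-0.0074,-0.0264,0,27.5,-0.0074,-0.0319,0,33,-0.0068,-0.0374,0,38.5,-0.0057,-0.0429,0,44,-0.0041,-0.0482,0,49.5,-0.002,-0.0533,0,55])

```text
time: 20.1
position: [0.5148, -0.0072, 0.1161]
orientation: [2.643, -1.697, -0.001]
contact_force: [-1.7, -0.2, 0.2]
gripper_width: -0.0002
```

```bash
python3 mk.py
```

```text
20.1 [ 0.5148 -0.0072  0.1161] [ 0.4076  0.4352 -0.6149  1.9502  0.328   0.8566 -1.5232] [-1.7123 -0.2405  0.2211]
side [0.5232, 0.0127, 0.139] -173.13155413657657 0.04431805501147364 0.83
side [0.4389, -0.2355, 0.1251] -116.84462855281238 0.2841181796365731 0.19
```

Request:
move_arm(targets=[0.0004,0.0002,0,0,0.0007,0.0004,0,0,0.0034,-0.0045,0,5.5,0.0064,-0.009,0,11,0.0099,-0.0134,0,16.5,0.0138,-0.0173,0,22,0.018,-0.0208,0,27.5,0.0225,-0.024,0,33,0.0273,-0.0267,0,38.5,0.0324,-0.0288,0,44])

```text
time: 21.3
position: [0.5475, -0.0366, 0.1161]
orientation: [3.085, -0.587, -0.001]
contact_force: [-3.6, -3.9, -0.4]
gripper_width: -0.0003
```

```bash
python3 mk.py; python3 orb.py 249 5.5 3
```

```text
21.3 [ 0.5475 -0.0366  0.1161] [ 0.5581  0.5335 -0.7723  1.8634  0.4593  0.9323 -0.8028] [-3.6468 -3.8624 -0.3684]
top [0.5452, -0.016, 0.1371] -122.90524292298791 0.040496913462633184 0.79
side [0.5431, -0.0175, 0.136] -124.17153333181815 0.04290757508878824 0.49
249.0 0.0053, -0.0017, 0, 5.5, 0.0107, -0.0030, 0, 11, 0.0162, -0.0037, 0, 16.5, 0.0217, -0.0038, 0, 22, 0.0273, -0.0035, 0, 27.5, 0.0327, -0.0026, 0, 33, 0.0381, -0.0012, 0, 38.5, 0.0433, 0.0008, 0, 44, 0.0483, 0.0032, 0, 49.5, 0.0530, 0.0060, 0, 55
304.0 0.0044, 0.0033, 0, 5.5, 0.0085, 0.0070, 0, 11, 0.0123, 0.0112, 0, 16.5, 0.0156, 0.0156, 0, 22, 0.0185, 0.0203, 0, 27.5, 0.0209, 0.0253, 0, 33, 0.0228, 0.0305, 0, 38.5, 0.0242, 0.0359, 0, 44, 0.0251, 0.0414, 0, 49.5, 0.0255, 0.0469, 0, 55
359.0 -0.0002, 0.0055, 0, 5.5, -0.0009, 0.0110, 0, 11, -0.0021, 0.0165, 0, 16.5, -0.0038, 0.0217, 0, 22, -0.0061, 0.0268, 0, 27.5, -0.0088, 0.0316, 0, 33, -0.0119, 0.0362, 0, 38.5, -0.0155, 0.0404, 0, 44, -0.0195, 0.0443, 0, 49.5, -0.0238, 0.0478, 0, 55
```

Request:
move_arm(targets=[0.0053,-0.0014,0,5.5,0.0107,-0.0027,0,11,0.0162,-0.0034,0,16.5,0.0217,-0.0035,0,22,0.0273,-0.0032,0,27.5,0.0327,-0.0023,0,33,0.0381,-0.0009,0,38.5,0.0433,0.0011,0,44,0.0483,0.0035,0,49.5,0.053,0.0063,0,55])

```text
time: 22.5
position: [0.6015, -0.03, 0.1162]
orientation: [3.009, 0.9, 0.001]
contact_force: [1.5, -3.4, -1.9]
gripper_width: -0.0002
```

Request:
move_arm(targets=[0.0041,0.0035,0,5.5,0.0082,0.0072,0,11,0.012,0.0114,0,16.5,0.0153,0.0158,0,22,0.0182,0.0205,0,27.5,0.0206,0.0255,0,33,0.0225,0.0307,0,38.5,0.0239,0.0361,0,44,0.0248,0.0416,0,49.5,0.0252,0.0471,0,55])

```text
time: 23.5
position: [0.6274, 0.0184, 0.1165]
orientation: [2.253, 2.188, 0.004]
contact_force: [3.5, -1.4, -2.0]
gripper_width: 0.0
```

```bash
python3 mk.py; python3 orb.py 359 5 3
```

```text
23.5 [0.6274 0.0184 0.1165] [ 0.6093  0.8312 -1.1437  1.6564  0.8071  1.1972  0.8125] [ 3.4747 -1.4134 -1.974 ]
top [0.6145, 0.0059, 0.138] -14.34933204294713 0.04882315024657873 0.88
side [0.6112, 0.0085, 0.1342] -12.183656585987402 0.04501388674620304 0.56
359.0 -0.0001, 0.0050, 0, 5, -0.0007, 0.0101, 0, 10, -0.0017, 0.0150, 0, 15, -0.0031, 0.0198, 0, 20, -0.0050, 0.0245, 0, 25, -0.0072, 0.0290, 0, 30, -0.0099, 0.0333, 0, 35, -0.0129, 0.0374, 0, 40, -0.0162, 0.0412, 0, 45, -0.0199, 0.0446, 0, 50
409.0 -0.0039, 0.0031, 0, 5, -0.0082, 0.0059, 0, 10, -0.0126, 0.0083, 0, 15, -0.0172, 0.0103, 0, 20, -0.0220, 0.0119, 0, 25, -0.0269, 0.0131, 0, 30, -0.0319, 0.0139, 0, 35, -0.0369, 0.0142, 0, 40, -0.0420, 0.0140, 0, 45, -0.0470, 0.0135, 0, 50
459.0 -0.0049, -0.0010, 0, 5, -0.0098, -0.0024, 0, 10, -0.0145, -0.0043, 0, 15, -0.0190, -0.0065, 0, 20, -0.0233, -0.0092, 0, 25, -0.0273, -0.0122, 0, 30, -0.0311, -0.0155, 0, 35, -0.0346, -0.0192, 0, 40, -0.0377, -0.0231, 0, 45, -0.0405, -0.0273, 0, 50
```

Mark at about 347° (563° past the tight stop), so about 157° remain. Back off, unwind 200°, restart at φ = -20°.

Request:
move_arm(targets=[0.013,0,0,0,0.026,0,0,0,0.027,-0.007,0,-8,0.026,-0.014,0,-16,0.024,-0.021,0,-24,0.02,-0.0295,0,-32,0.02,-0.0295,0,-40,0.02,-0.0295,0,-48,0.02,-0.0295,0,-56,0.02,-0.0295,0,-64])

```text
time: 24.7
position: [0.646, -0.0107, 0.1167]
orientation: [-3.073, -0.646, -0.002]
contact_force: [0.3, -0.4, -1.0]
gripper_width: 0.0001
```

Request:
move_arm(targets=[0,0,0,-8,0,0,0,-16,0,0,0,-24,0,0,0,-32,0,0,0,-40,0,0,0,-48,0,0,0,-56,0,0,0,-64,0,0,0,-72,0,0,0,-80])

```text
time: 25.7
position: [0.6462, -0.0106, 0.1167]
orientation: [-2.769, 1.48, -0.001]
contact_force: [0.0, -0.3, 0.0]
gripper_width: -0.0001
```

Request:
move_arm(targets=[0,0,0,-8,0,0,0,-16,0,0,0,-24,0,0,0,-32,0,0,0,-40,0,0,0,-48,0,0,0,-54,0,0,0,-54,0,0,0,-54,0,0,0,-54])

```text
time: 26.7
position: [0.6461, -0.0115, 0.1164]
orientation: [-1.811, 2.567, 0.0]
contact_force: [0.0, -0.5, 0.9]
gripper_width: 0.0003
```

```bash
python3 mk.py; python3 orb.py -20 5 3
```

```text
26.7 [ 0.6461 -0.0115  0.1164] [ 0.2017  0.5874 -0.3742  1.636   0.2487  0.9651 -2.1705] [ 0.0029 -0.4833  0.8825]
top [0.6138, 0.0054, 0.1391] -15.130200777048 0.04827338811394947 0.84
side [0.6093, 0.0108, 0.1375] -9.704912588512098 0.042711239738504346 0.63
-20.0 0.0015, 0.0048, 0, 5, 0.0026, 0.0097, 0, 10, 0.0033, 0.0147, 0, 15, 0.0035, 0.0198, 0, 20, 0.0033, 0.0248, 0, 25, 0.0026, 0.0298, 0, 30, 0.0015, 0.0347, 0, 35, 0.0000, 0.0395, 0, 40, -0.0019, 0.0442, 0, 45, -0.0043, 0.0487, 0, 50
30.0 -0.0027, 0.0043, 0, 5, -0.0058, 0.0083, 0, 10, -0.0092, 0.0120, 0, 15, -0.0129, 0.0154, 0, 20, -0.0169, 0.0184, 0, 25, -0.0212, 0.0212, 0, 30, -0.0256, 0.0235, 0, 35, -0.0303, 0.0254, 0, 40, -0.0351, 0.0269, 0, 45, -0.0400, 0.0280, 0, 50
80.0 -0.0050, 0.0007, 0, 5, -0.0100, 0.0009, 0, 10, -0.0151, 0.0007, 0, 15, -0.0201, 0.0000, 0, 20, -0.0250, -0.0011, 0, 25, -0.0298, -0.0026, 0, 30, -0.0345, -0.0045, 0, 35, -0.0389, -0.0069, 0, 40, -0.0432, -0.0096, 0, 45, -0.0472, -0.0126, 0, 50
```

Request:
move_arm(targets=[-0.008,0.0032,0,0,-0.016,0.0064,0,0,-0.02,0.008,0,0,-0.022,0.0088,0,0,-0.023,0.0092,0,0,-0.0237,0.0095,0,0,-0.0243,0.0097,0,0,-0.0243,0.0097,0,0,-0.0243,0.0097,0,0,-0.0243,0.0097,0,0])

```text
time: 27.9
position: [0.6232, -0.0027, 0.1166]
orientation: [-1.808, 2.567, -0.003]
contact_force: [5.8, -0.7, -2.6]
gripper_width: 0.0002
```

Request:
move_arm(targets=[0.0015,0.0048,0,5,0.0026,0.0097,0,10,0.0033,0.0147,0,15,0.0035,0.0198,0,20,0.0033,0.0248,0,25,0.0026,0.0298,0,30,0.0015,0.0347,0,35,0.0,0.0395,0,40,-0.0019,0.0442,0,45,-0.0043,0.0487,0,50])

```text
time: 28.9
position: [0.6198, 0.0478, 0.1167]
orientation: [-2.724, 1.555, -0.005]
contact_force: [8.9, 3.6, -6.0]
gripper_width: 0.0002
```

Request:
move_arm(targets=[-0.0027,0.0043,0,5,-0.0058,0.0083,0,10,-0.0092,0.012,0,15,-0.0129,0.0154,0,20,-0.0169,0.0184,0,25,-0.0212,0.0212,0,30,-0.0256,0.0235,0,35,-0.0303,0.0254,0,40,-0.0351,0.0269,0,45,-0.04,0.028,0,50])

```text
time: 29.9
position: [0.5777, 0.0775, 0.1166]
orientation: [-3.127, 0.256, -0.002]
contact_force: [2.2, 6.3, -2.4]
gripper_width: -0.0001
```

```bash
python3 mk.py
```

```text
29.9 [0.5777 0.0775 0.1166] [ 0.3727  0.6023 -0.8186  1.7802  0.5154  0.9849 -0.8149] [ 2.2155  6.2964 -2.4047]
side [0.5728, 0.0676, 0.1342] 83.55839990066504 0.049915127967380776 0.96
```

Request:
move_arm(targets=[-0.005,0.0007,0,5,-0.01,0.0009,0,10,-0.0151,0.0007,0,15,-0.0201,0.0,0,20,-0.025,-0.0011,0,25,-0.0298,-0.0026,0,30,-0.0345,-0.0045,0,35,-0.0389,-0.0069,0,40,-0.0432,-0.0096,0,45,-0.0432,-0.0096,0,45])

```text
time: 31.1
position: [0.5326, 0.0664, 0.1164]
orientation: [-2.989, -0.959, 0.002]
contact_force: [-4.3, 4.1, 2.8]
gripper_width: 0.0001
```

```bash
cat > fine.py <<'E'
from h import *
import sys
o=observe(); print(o['time'],o['position'],o['contact_force'])
A={'blue_mark':[],'blue_pointer':[],'blue_axis':[]}
for i in range(2):
  for n in('top','side'):
    p=snapshot(n)
    for t in A:
        for q in spot_point(p,t)[:1]:
            d=np.array(q['at'])-[.5672,.018,0]; print(n,t,d,np.degrees(np.arctan2(d[1],d[0])).round(1),round(q['score'],2))
    c=px(p,[.555,.03,.12]).astype(int); h=30
    cv2.imwrite(f'pics/f{n}.png',cv2.resize(p['image'][c[1]-h:c[1]+h,c[0]-h:c[0]+h,::-1],(400,400),interpolation=cv2.INTER_CUBIC))
cv2.imwrite('pics/'+sys.argv[1]+'.png',np.hstack([cv2.imread('pics/ftop.png'),cv2.imread('pics/fside.png')]))
E
python3 fine.py f1
```

```text
31.1 [0.5326 0.0664 0.1164] [-4.2942  4.1167  2.8469]
top blue_pointer [-0.1701 -0.0435  0.0012] -165.7 0.31
top blue_axis [0.0005 0.0006 0.121 ] 50.2 0.39
side blue_mark [-0.0295  0.0382  0.1372] 127.7 0.89
side blue_pointer [-0.0541  0.04    0.1073] 143.5 0.66
side blue_axis [ 0.0026 -0.0009  0.1237] -19.1 0.9
top blue_axis [0.0026 0.0007 0.1231] 15.1 0.61
side blue_mark [-0.0302  0.0339  0.1366] 131.7 0.94
side blue_pointer [-0.0537  0.037   0.1082] 145.4 0.94
side blue_axis [ 0.0024 -0.0007  0.1212] -16.3 0.81
```

View pics/f1.png

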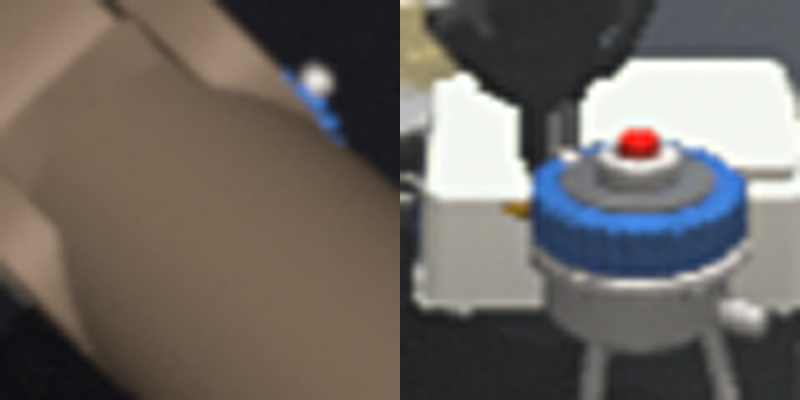

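The side crop shows the white mark at about (567,155), still short of the yellow tab at about (517,210). Mark ≈130°, pointer ≈144°. Go +11°, then back off so the view from above is clear.

Request:
move_arm(targets=[-0.0022,-0.0017,0,2.8,-0.0044,-0.0034,0,5.5,-0.0065,-0.0053,0,8.2,-0.0084,-0.0072,0,11,-0.0084,-0.0072,0,11,-0.0134,-0.0022,0,11,-0.0234,0.0078,0,11,-0.0304,0.0138,0,11,-0.0304,0.0138,0.04,11,-0.0304,0.0138,0.08,11])

```text
time: 32.9
position: [0.5021, 0.0795, 0.1966]
orientation: [-2.886, -1.239, 0.004]
contact_force: [2.0, -0.4, 0.1]
gripper_width: -0.0002
```

Request:
move_arm(targets=[0,0,0.03,0,-0.02,0.02,0.05,0,-0.04,0.05,0.05,0,-0.06,0.09,0.05,0,-0.08,0.13,0.05,0,-0.1,0.17,0.05,0,-0.11,0.2,0.05,0,-0.11,0.2,0.05,0,-0.11,0.2,0.05,0,-0.11,0.2,0.05,0])

```text
time: 33.9
position: [0.394, 0.2778, 0.246]
orientation: [2.888, 1.234, -0.001]
contact_force: [-0.0, -0.6, -0.3]
gripper_width: 0.0003
```

```bash
python3 fine.py f2
```

```text
33.9 [0.394  0.2778 0.246 ] [-0.0474 -0.6427 -0.2658]
top blue_mark [-0.0311  0.0268  0.1382] 139.2 0.82
top blue_pointer [-0.1295 -0.2525  0.1222] -117.2 0.66
top blue_axis [0.0056 0.0002 0.12  ] 2.0 0.67
side blue_mark [-0.0345  0.0266  0.1337] 142.4 0.83
side blue_pointer [-0.052   0.0376  0.107 ] 144.1 0.94
side blue_axis [-0.0019  0.0036  0.1233] 117.8 0.83
top blue_mark [-0.0322  0.0255  0.1389] 141.6 0.77
top blue_pointer [-0.0507  0.0389  0.109 ] 142.5 0.97
top blue_axis [0.0014 0.0033 0.1214] 67.0 0.82
side blue_mark [-0.0344  0.0299  0.1367] 139.0 0.58
side blue_pointer [-0.0559  0.0362  0.1097] 147.1 0.85
side blue_axis [0.0022 0.0012 0.1249] 28.6 0.65
```

View pics/f2.png

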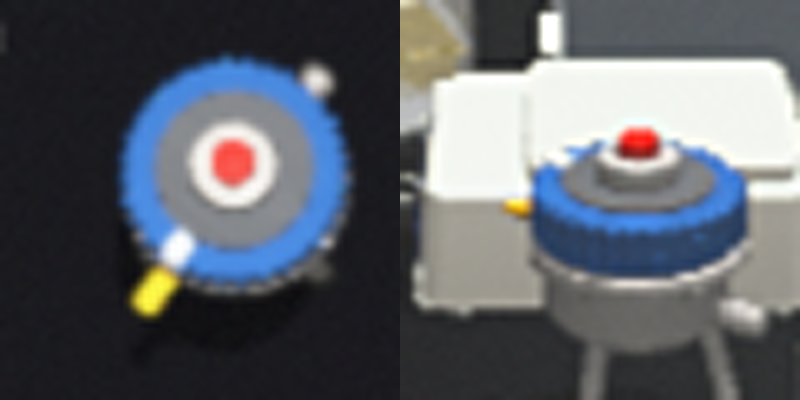

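The top crop shows the white mark at about (180,247), nearly in line with the yellow tab at about (152,292). I'll measure the residual by colour, projecting onto the known heights.

```bash
cat > col.py <<'E'
from h import *
def back(p,uv,z):
    M=np.linalg.inv(p['view']); d=M[:3,:3]@[(uv[0]-p['cx'])/p['fx'],(uv[1]-p['cy'])/p['fy'],1]; o=M[:3,3]
    return (o+d*(z-o[2])/d[2])[:2]
p=snapshot('top'); im=p['image'].astype(int); r,g,b=im[...,0],im[...,1],im[...,2]
v,u=np.mgrid[0:400,0:640]; c=px(p,[.567,.018,.136]); D=np.hypot(u-c[0],v-c[1])
def cen(w): return np.array([(u*w).sum(),(v*w).sum()])/w.sum()
# red centre (vent), blue ring fit, white mark (redness over the blue ring), yellow
red=np.clip(r-np.maximum(g,b)-60,0,None)*(D<8); ax1=back(p,cen(red),.159)
blue=((b-r>50)&(D<25)).astype(np.uint8); (e,_,_)=cv2.fitEllipse(cv2.convexHull(np.argwhere(blue)[:,::-1].astype(np.float32)))
ax2=back(p,e,.134)
ann=(D>9.5)&(D<17)&(v>c[1])&(u<c[0]+2)
wm=np.clip(r-110,0,None)*(np.abs(r-b)<70)*ann
w=back(p,cen(wm),.136)
ye=np.clip(np.minimum(r,g)-b-40,0,None)*(D<35); y=back(p,cen(ye),.109)
print('ax',ax1,ax2,'mark',w,'yel',y,(wm>0).sum(),(ye>0).sum())
for a in (ax1,ax2,(ax1+ax2)/2,np.array([.5672,.018])):
    an=lambda q:np.degrees(np.arctan2(*(q-a)[::-1]))
    print(an(w),an(y),'remaining',an(y)-an(w),np.hypot(*(w-a)),np.hypot(*(y-a)))
E
python3 col.py
```

```text
ax [0.5675 0.0189] [0.5684 0.0188] mark [0.5381 0.0413] yel [0.52   0.0546] 62 42
142.62213199236012 143.0962964281233 remaining 0.47416443576318557 0.036921899920288166 0.059324779668692894
143.244364685671 143.48041977944484 remaining 0.23605509377384237 0.037705576129264715 0.0601109451946652
142.93651545842056 143.2896223221238 remaining 0.35310686370323197 0.03731318798993976 0.059717526932704684
141.22001409627643 142.21785238739255 remaining 0.9978382911161248 0.03726725100223065 0.05965842602468358
```

Run:
```python
from h import *
p=snapshot('top')
for t in['bottle','beaker','vial_a','bulb','black_mark']: print(t,[np.array(q['at']) for q in spot_point(p,t)[:2]])
print(hand_in())
```

```text
bottle [array([ 0.399 ,  0.1622, -0.0005])]
beaker [array([ 0.3985, -0.0199,  0.0005]), array([ 0.3796, -0.253 ,  0.1087])]
vial_a [array([ 0.631 , -0.1749, -0.0011]), array([0.399 , 0.1586, 0.0032])]
bulb [array([0.3702, 0.2728, 0.001 ])]
black_mark []
the job is handed in; nothing more can be done
None
```

The blue filter is loosened, with its white mark back at the yellow pointer for the second time, and the job is handed in. The arm had moved well clear by then, at about 34 of the 72 s.

- **Vent:** I pressed the red button with the shut fingers until it bottomed, at z = 0.153 m and about 32 N. After release it read about 158 mm again.
- **Ring:** I rolled a fingertip anticlockwise round the rim in three strokes of about 240°, 220° and 160°. Radial force was mostly 4–9 N, with a low of 1.7 N and a high of about 13 N. The mark followed without noticeable slip. It started about 112° past the tight stop and ended at about 720° (4π).
- **Final alignment:** With the arm clear, the colour measurement from above put the mark within 0.2–1° of the pointer. The point network put it 1–8° short depending on the shot. It is noisier, so I went with the colour measurement and the picture, where the two look in line.
- **Other things:** The bottle, beaker, bulb and one vial were found where they started, within measuring error. My last check did not find the second vial or the black filter's mark. Nothing was moved near either of them, and the arm passed the black filter only high overhead.

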